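Swap the two marker clips on the laundry supply bins

ROBOT

A 6-joint arm with a two-finger parallel gripper is mounted at the origin on the work surface. World frame = base frame: x ahead of the robot, y to its left, z up, the work surface at z = 0. Lengths are in mm, angles in rad, forces in N, time in s.
With the tool pointing down it reaches from about 400 to 825 mm from the base axis. Payload 7 kg.
Tool frame: the origin (TCP) lies at the very end of the fingers, on their centre line; the grasp point (between the pads) lies 19 mm behind it; z points along the fingers, y is the direction in which the jaws open and shut (so a half turn about z gives the same grasp; the last joint's range is limited). The gripper opens to 88 mm and grips with 3 to 60 N. Pads are 19 mm wide; open, the fingers measure 130 mm over their backs; the gripper's body (78 mm by 193 mm) begins 47 mm behind the grasp point.
Start: joints at [1.445, 0.359, 0.012, 0, -1.224, -0.288], TCP at [271.418, 618.003, 226.561] pointing down, gripper open.
Joint ranges: [-3.07, 3.07], [-1.43, 2.12], [-1.02, 1.25], [-3.03, 1.67], [-3.05, -0], [-3.03, 3.03]. Speed limits (rad/s): [2.39, 2.39, 3.01, 3.14, 3.14, 3.14].

INTERFACE

Orientations are given as a unit quaternion [x, y, z, w].
In Python, from plant import bot gives the robot as it stands. Calls block until the motion is done:
- bot.move_ptp(position, orientation): joint-space move of the TCP to a pose.
- bot.line_to(position, velocity=150, ori=None): straight line of the TCP; ori=None keeps the orientation; velocity is the mean speed in mm/s.
- bot.move_joints(angles): joint-space move.
- bot.move_gripper(opening, force=None): finger opening in mm; force is the grip in N (None keeps the last); returns when the fingers have stopped.
- bot.pause(seconds).
- bot.solve_ik(position, orientation): joint angles nearest the present ones, or None.
- bot.read_state(): the state.
- bot.camera(name): name is "scene" or "top" or "wrist"; returns the picture (480x640x3 uint8, red, green, blue); there is no depth.
- bot.get_calibration(name): a dict with "fx", "fy", "cx", "cy" (pixels), "view" (4x4, takes a point from world to camera coordinates); the wrist camera has in their place "T_tool_cam" (4x4, takes a point from camera to tool coordinates, whose origin is the TCP and whose axes are the flange's). Camera axes: x right, y up, looking along -z (the intrinsics and any distortion apply to the point x, -y, -z); pixel columns grow to the right and rows downward; lengths in mm; the calibration is good to about 2 mm. A picture is of the moment at which its call begins: read the wrist's pose just before it. get_calibration takes no time and is no camera call.
A pose or a line that the arm cannot do raises bot.Unreachable and nothing moves.
- bot.close_job(): hands the job in, once; it reports no verdict.
The state is a dict: "t": time; "joint_pos": joint angles; "qvel": joint speeds; "tau": joint torques, N m; "tcp_pos": TCP position; "eef_rot": TCP orientation; "contact_force": force on the tool from outside, world axes, zero at the start; "moment": the same for the moment, N m; "width": finger opening in mm.
Only numpy, scipy, OpenCV 4.12 (cv2) and the standard library are available. Lean on these libraries where they do the work, as an engineer would, in place of code of your own. Each camera call takes 0.05 s, during which the arm holds its last target.

TASK

The two steel marker clips are on the wrong supply bins: swap them, so that the broad clip is on the bin where the narrow clip is now and the narrow clip is on the other. Squeeze a clip open to take it off and to put it on (the empty stand can hold one meanwhile), push each fully down onto the middle of the bin's tab, in line with it, and let go so that it clamps there. Letting go lifts a clip a little, so press it down again until no gap is left above the tab; leave everything else on the table where it is.

Things in the scene. Friction and masses are not known exactly. Their poses are not given: they have to be found in the camera images.
- broad_clip: steel sprung clamp, jaws down, tails up, 116 mm long, 50 mm wide, plain rectangular tails. Origin: bottom of the throat between the jaws, on the tab's top edge when fully down. z: up to the tails; y: hinge pin (10 mm up); x: pinching direction. Jaws reach 38 mm below, tails 65 mm above; between the tails a fixed 14 mm push post, top 78 mm above. Starts shut on the tab of bin A
- narrow_clip: steel sprung clamp, jaws down, tails up, 116 mm long, 22 mm wide, a round 34 mm disc on each tail. Origin: bottom of the throat between the jaws, on the tab's top edge when fully down. z: up to the tails; y: hinge pin (10 mm up); x: pinching direction. Jaws reach 38 mm below, tails 65 mm above; between the tails a fixed 14 mm push post, top 78 mm above. Starts shut on the tab of bin B
- broad_clip_grip (a point): where to pinch the broad clip: between its slanting tails, 42 mm above its origin along its z; axes as the clip's. Pinch along x, fingers pointing down the clip. The tails are about 40 mm wide outside here (49 at their tops) when shut, 25 mm when squeezed to their stop, where they stand parallel
- narrow_clip_grip (a point): where to pinch the narrow clip: between its slanting tails, 42 mm above its origin along its z; axes as the clip's. Pinch along x, fingers pointing down the clip. The tails are about 40 mm wide outside here (49 at their tops) when shut, 25 mm when squeezed to their stop, where they stand parallel
- broad_clip_front (a joint): opening of each jaw of the broad clip (rad): about 0 shut on a tab, 0.2 squeezed fully open (jaw tips then 24 mm apart). Full opening takes roughly 7 N on each pad; grip with 30 N or more for a firm hold. Let go, its spring shuts it; the spreading tails catch on the fingers and lift the clip some 3 mm, so then press it home: 10 to 15 N down on its post
- narrow_clip_front (a joint): opening of each jaw of the narrow clip (rad): about 0 shut on a tab, 0.2 squeezed fully open (jaw tips then 24 mm apart). Full opening takes roughly 7 N on each pad; grip with 30 N or more for a firm hold. Let go, its spring shuts it; the spreading tails catch on the fingers and lift the clip some 3 mm, so then press it home: 10 to 15 N down on its post
- bin_a_tab: clip tab of bin A, a fixed open blue plastic bin 150 mm wide, walls 80 mm high, 220 mm deep behind the tab, which tops its sloping front. 50 mm wide, 5 mm thick, 45 mm tall, the same plane running on below. Origin: middle of its top edge, 130 mm above the table. y: along the edge; z: up the plate; x: its normal, away from the robot. Leans towards the robot, 20 degrees from upright
- bin_b_tab: clip tab of bin B, a fixed bin like bin A with a more sloping front. 50 mm wide, 5 mm thick, 45 mm tall, the same plane running on below. Origin: middle of its top edge, 130 mm above the table. y: along the edge; z: up the plate; x: its normal, away from the robot. Leans towards the robot, 25 degrees from upright
- stand_tab: clip tab of the fixed spare stand, a dark steel foot with one leaning plate, empty at the start. 50 mm wide, 5 mm thick, 45 mm tall, the same plane running on below. Origin: middle of its top edge, 130 mm above the table. y: along the edge; z: up the plate; x: its normal, away from the robot. Leans towards the robot, 12 degrees from upright
- tall_bottle: white bottle, 54 mm across, 150 mm tall, standing in bin A about 150 mm behind its tab. Bystander, origin at its underside: leave it alone
- jar: clear jar, 66 mm across, 100 mm tall, standing in bin B about 165 mm behind its tab. Bystander, origin at its underside: leave it alone
- cup: yellow plastic cup, 64 mm across, 75 mm tall, on the table about 150 mm behind the stand's tab. Bystander, origin at its underside: leave it alone
- brush: brush about 180 mm long lying on the table nearer the robot. Bystander, origin at its underside: leave it alone
- bowl: white bowl, 110 mm across, 45 mm tall, nearer the robot. Bystander, origin at its underside: leave it alone
- spray_jug: white bottle, 84 mm across, 210 mm tall, at the left. Bystander, origin at its underside: leave it alone
- carton: brown carton 140 x 70 x 170 mm at the right. Bystander, origin at its underside: leave it alone
Not all that is in view belongs to the job. Leave any pink or purple look-alike of the broad_clip alone.

How it is judged (in metres and radians):
At the end, for the whole second after the job is handed in: Broad clip on bin B's tab, narrow clip on bin A's: throat no more than 2 mm above the tab's top edge (fully down), within 4 mm of the plate's middle plane and 12 mm of the middle of the tab, in line with the plate within 0.12 rad, jaws shut (joint below 0.05), at rest (x of broad_clip in the frame of bin_b_tab between -0.004 and 0.004 m and y of broad_clip in the frame of bin_b_tab between -0.012 and 0.012 m and z of broad_clip in the frame of bin_b_tab between -0.003 and 0.002 m and angle between the z axis of broad_clip and the z axis of bin_b_tab, either way round below 0.12 rad and value of joint each of broad_clip_front, narrow_clip_front below 0.05 rad and linear speed of each of broad_clip, narrow_clip below 0.02 m/s and x of narrow_clip in the frame of bin_a_tab between -0.004 and 0.004 m and y of narrow_clip in the frame of bin_a_tab between -0.012 and 0.012 m and z of narrow_clip in the frame of bin_a_tab between -0.003 and 0.002 m and angle between the z axis of narrow_clip and the z axis of bin_a_tab, either way round below 0.12 rad); the robot touches nothing.
It fails at once if a bystander is pushed more than 25 mm or knocked over (distance of any of tall_bottle, jar, cup, bowl, spray_jug, carton, brush from where it was at the start of the episode above 0.025 m or angle between any of tall_bottle, jar, cup, bowl, spray_jug, carton's own z axis and vertical above 0.5 rad).
It also fails if it takes over 72 s, if anything falls off the work surface, if the arm or the gripper's body presses on something with over 40 N, if the wrist force passes 120 N, or if a joint passes its speed limit or range.

## Working session

There is one attempt and no reset: what is moved stays moved. The work goes in short steps, each a Python script; the robot and the scene stay as the last script left them, time stands still between calls to the robot, and variables do not carry over. Pictures are saved under pics/ and viewed, and the job is handed in when it is done.

```bash
ls; mkdir -p pics
python3 - <<'E'
from plant import bot
import cv2
for n in ["scene","top","wrist"]:
    im=bot.camera(n); cv2.imwrite(f"pics/{n}0.png",im[:,:,::-1]); 
    c=bot.get_calibration(n); print(n,c)
s=bot.read_state(); print(s)
E
```

```text
pics
scene {'fx': 446.4612596992187, 'fy': 446.4612596992187, 'cx': 317.97607801004585, 'cy': 240.69044323912584, 'view': array([[-7.04044408e-01,  7.10155662e-01, -6.37886033e-04,
         3.94573928e+02],
       [-4.78576667e-01, -4.73794254e-01,  7.39245141e-01,
         1.99890973e+02],
       [ 5.24676896e-01,  5.20766686e-01,  6.73436125e-01,
        -1.54461089e+03],
       [ 0.00000000e+00,  0.00000000e+00,  0.00000000e+00,
         1.00000000e+00]])}
top {'fx': 552.007544603809, 'fy': 552.007544603809, 'cx': 323.79678952502945, 'cy': 245.1986343484086, 'view': array([[ 1.35567866e-02, -9.99899962e-01, -4.03481772e-03,
        -1.13371844e+01],
       [ 9.77602177e-01,  1.24066888e-02,  2.10095352e-01,
        -5.75813883e+02],
       [-2.10024276e-01, -6.79266444e-03,  9.77672575e-01,
        -1.44745100e+03],
       [ 0.00000000e+00,  0.00000000e+00,  0.00000000e+00,
         1.00000000e+00]])}
wrist {'fx': 347.4440334641988, 'fy': 347.4440334641988, 'cx': 321.9519478811086, 'cy': 245.90007893429348, 'T_tool_cam': array([[ 8.97379691e-05,  9.60091153e-01,  2.79687270e-01,
 
[... 252 characters left out ...]
,
         1.00000000e+00]])}
{'t': 0.15, 'joint_pos': array([ 1.44506027e+00,  3.59209148e-01,  1.13115881e-02, -2.34883381e-04,
       -1.22409103e+00, -2.88117794e-01]), 'qvel': array([-0.0001267 , -0.00191114,  0.00117036,  0.00139656,  0.00040343,
        0.00048753]), 'tau': array([-2.07123943e-03, -5.83275318e+01,  2.93289435e+01,  7.00119138e+00,
        8.80294276e-03, -1.16547103e-04]), 'tcp_pos': array([271.32038287, 617.69457289, 225.86840853]), 'eef_rot': array([ 9.78658515e-01, -2.05492441e-01, -6.17186112e-05,  6.03125371e-04]), 'contact_force': array([-0.44019152, -0.5805    , -0.03732201]), 'moment': array([-0.00589959, -0.00907837,  0.03242034]), 'width': 87.43860732321512}
```

View pics/scene0.png

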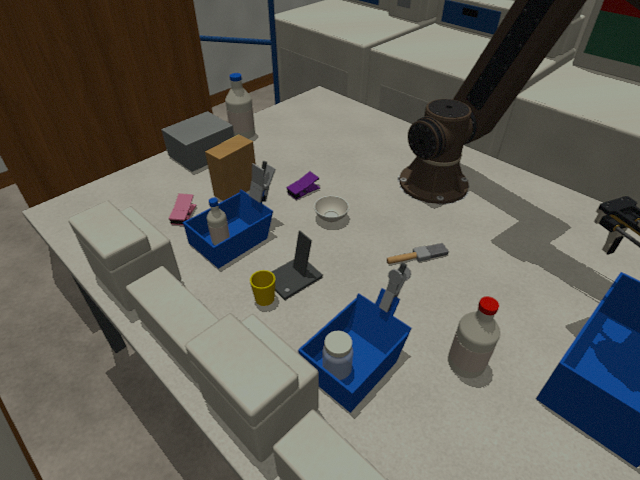

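View pics/top0.png

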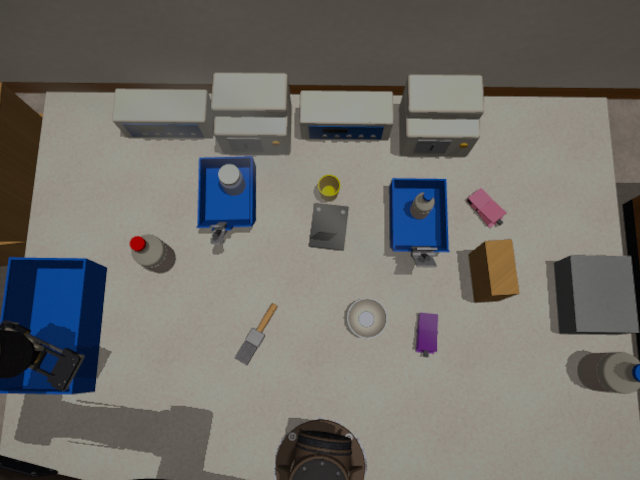

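View pics/wrist0.png

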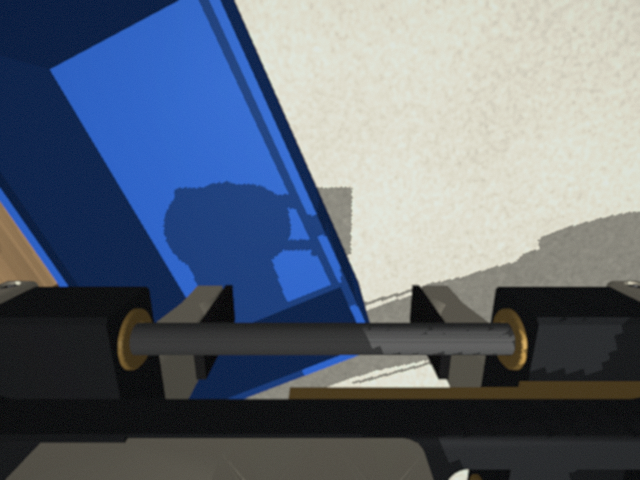

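```bash
cat > h.py <<'E'
import numpy as np, cv2
from scipy.spatial.transform import Rotation as R
def ray(cal,u,v,T=None):
    """returns origin,dir in world. T: camera->world for wrist"""
    d=np.array([(u-cal['cx'])/cal['fx'],-(v-cal['cy'])/cal['fy'],-1.0])
    if T is None: T=np.linalg.inv(cal['view'])
    d=T[:3,:3]@d; return T[:3,3],d/np.linalg.norm(d)
def atz(cal,u,v,z,T=None):
    o,d=ray(cal,u,v,T); return o+d*(z-o[2])/d[2]
def proj(cal,p,T=None):
    V=cal['view'] if T is None else np.linalg.inv(T)
    c=V[:3,:3]@np.asarray(p)+V[:3,3]
    return np.array([cal['cx']+cal['fx']*c[0]/-c[2], cal['cy']-cal['fy']*c[1]/-c[2]])
def tri(rs):
    A=np.zeros((3,3));b=np.zeros(3)
    for o,d in rs:
        M=np.eye(3)-np.outer(d,d);A+=M;b+=M@o
    p=np.linalg.solve(A,b); return p,[np.linalg.norm((np.eye(3)-np.outer(d,d))@(p-o)) for o,d in rs]
def wristT(bot):
    s=bot.read_state();T=np.eye(4);T[:3,:3]=R.from_quat(s['eef_rot']).as_matrix();T[:3,3]=s['tcp_pos']
    return T@bot.get_calibration('wrist')['T_tool_cam']
def crop(path,out,x,y,w,h,k):
    im=cv2.imread(path)[y:y+h,x:x+w]; cv2.imwrite(out,cv2.resize(im,None,fx=k,fy=k,interpolation=cv2.INTER_CUBIC))
E
python3 - <<'E'
from h import *
from plant import bot
crop('pics/top0.png','pics/ta.png',370,160,100,120,5)
crop('pics/top0.png','pics/tb.png',180,140,100,120,5)
crop('pics/top0.png','pics/ts.png',290,160,80,100,5)
c=bot.get_calibration('top')
for n,(u,v) in dict(a=(424,252),b=(218,232),s=(325,235)).items(): print(n,atz(c,u,v,130).round(0))
E
```

```text
a [ 546. -265.  130.]
b [593. 273. 130.]
s [588.  -7. 130.]
```

Run:
```python
import cv2,numpy as np
a=cv2.imread('pics/ta.png');b=cv2.imread('pics/tb.png');s=cv2.imread('pics/ts.png')
a=a[:,:400];b=b[:,:400]
cv2.imwrite('pics/ab.png',np.hstack([b,a]))
```

```text
(no output)
```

View pics/ab.png

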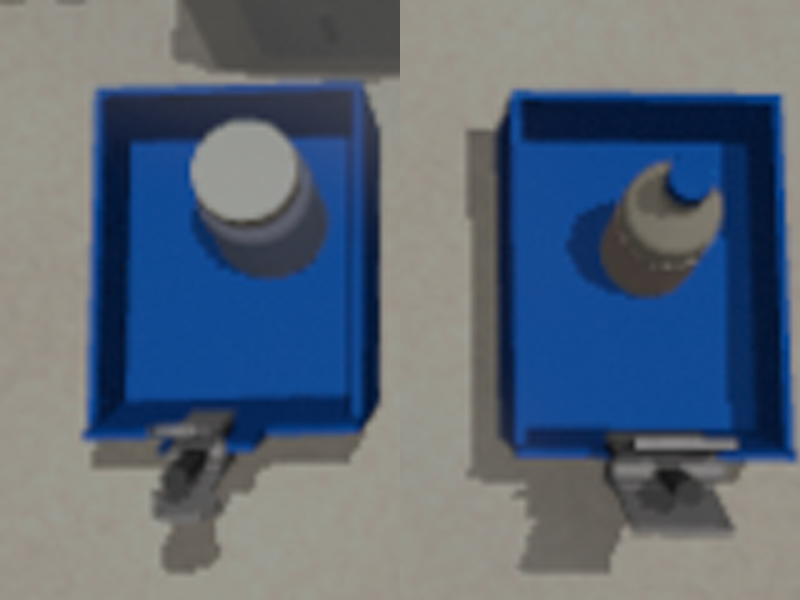

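View pics/ts.png

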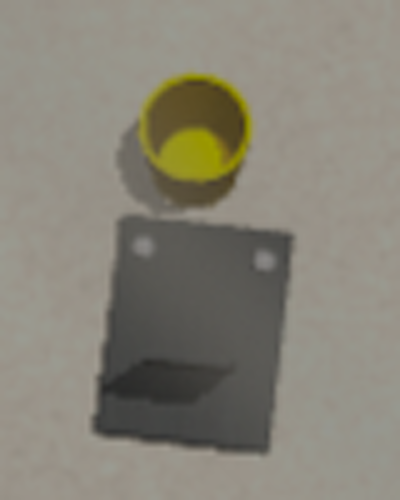

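```bash
cat >> h.py <<'E'
def frame(yaw,lean):
    z=np.array([-np.sin(lean)*np.cos(yaw),-np.sin(lean)*np.sin(yaw),np.cos(lean)])
    y=np.array([-np.sin(yaw),np.cos(yaw),0.]); x=np.cross(y,z)
    return np.column_stack([x,y,z])
def toolq(F,s=1):
    # tool z=-tab z, tool y = s*tab x
    z=-F[:,2]; y=s*F[:,0]; x=np.cross(y,z)
    return R.from_matrix(np.column_stack([x,y,z])).as_quat()
E
python3 - <<'E'
from h import *
from plant import bot
D=np.deg2rad
for n,o,l in [('b',(593,273,130),25),('s',(588,-7,130),12),('a',(546,-265,130),20)]:
  for s in (1,-1):
    F=frame(0,D(l)); q=toolq(F,s)
    for h in (23,78,150,230):
      j=bot.solve_ik(list(np.array(o)+F[:,2]*h),list(q))
      print(n,s,h,None if j is None else np.round(j,2))
E
```

```text
b 1 23 [ 0.83  0.17 -0.78  0.82 -0.44  1.58]
b 1 78 [ 0.92  0.09 -0.72  0.65 -0.59  1.71]
b 1 150 [ 1.   -0.01 -0.63  0.53 -0.78  1.78]
b 1 230 [ 1.09 -0.1  -0.53  0.47 -0.98  1.82]
b -1 23 [ 0.83  0.17 -0.78  0.82 -0.44 -1.56]
b -1 78 [ 0.92  0.09 -0.72  0.65 -0.59 -1.44]
b -1 150 [ 1.   -0.01 -0.63  0.53 -0.78 -1.36]
b -1 230 [ 1.09 -0.1  -0.53  0.47 -0.98 -1.32]
s 1 23 [ 0.37  0.15 -0.52  0.12 -0.71  2.69]
s 1 78 [ 0.38  0.08 -0.46  0.1  -0.84  2.7 ]
s 1 150 [ 0.4   0.   -0.38  0.1  -1.    2.7 ]
s 1 230 [ 2.72 -1.42 -0.34  0.28 -2.83  0.69]
s -1 23 [ 0.37  0.15 -0.52  0.12 -0.71 -0.45]
s -1 78 [ 0.38  0.08 -0.46  0.1  -0.84 -0.45]
s -1 150 [ 0.4   0.   -0.38  0.1  -1.   -0.44]
s -1 230 [ 0.41 -0.06 -0.26  0.09 -1.18 -0.44]
a 1 23 [-0.17  0.14 -0.49 -0.1  -0.6  -2.89]
a 1 78 [-0.18  0.06 -0.45 -0.09 -0.72 -2.9 ]
a 1 150 [-0.19 -0.04 -0.38 -0.08 -0.88 -2.91]
a 1 230 [-0.2  -0.12 -0.29 -0.08 -1.06 -2.91]
a -1 23 [-0.17  0.14 -0.49 -0.1  -0.6   0.25]
a -1 78 [-0.18  0.06 -0.45 -0.09 -0.72  0.24]
a -1 150 [-0.19 -0.04 -0.38 -0.08 -0.88  0.23]
a -1 230 [-0.2  -0.12 -0.29 -0.08 -1.06  0.23]
```

```bash
cat > look.py <<'E'
from h import *
from plant import bot
import sys
D=np.deg2rad
def look(tag,o,yaw,l,views):
    F=frame(yaw,D(l)); q=list(toolq(F,-1)); out=[]
    for i,(y,h) in enumerate(views):
        p=list(np.array(o)+F[:,2]*h+F[:,1]*y)
        if i==0: bot.move_ptp(p,q)
        else: bot.line_to(p,200)
        bot.pause(0.15)
        T=wristT(bot); im=bot.camera('wrist'); cv2.imwrite(f'pics/{tag}{i}.png',im[:,:,::-1]); np.save(f'pics/{tag}{i}.npy',T)
    print(tag,'t',bot.read_state()['t'],bot.read_state()['contact_force'].round(1))
E
python3 - <<'E'
from look import *
bot.line_to([271,618,330],250); print(bot.read_state()['t'])
look('B',(593,273,130),0,25,[(0,170),(70,170)])
look('S',(588,-7,130),0,12,[(0,160),(70,160)])
look('A',(546,-265,130),0,20,[(0,170),(70,170)])
im=np.vstack([np.hstack([cv2.imread(f'pics/{n}{i}.png') for i in (0,1)])for n in 'B'])
for n in 'BSA':
  cv2.imwrite(f'pics/{n}v.png',cv2.resize(np.vstack([cv2.imread(f'pics/{n}{i}.png')[:300] for i in (0,1)]),None,fx=1,fy=1))
E
```

```text
0.7167
B t 3.1833 [-0.3 -0.6 -0.1]
S t 5.4083 [-0.8  0.1 -0.2]
A t 7.575 [ 0.  -0.7 -0.4]
```

View pics/Bv.png

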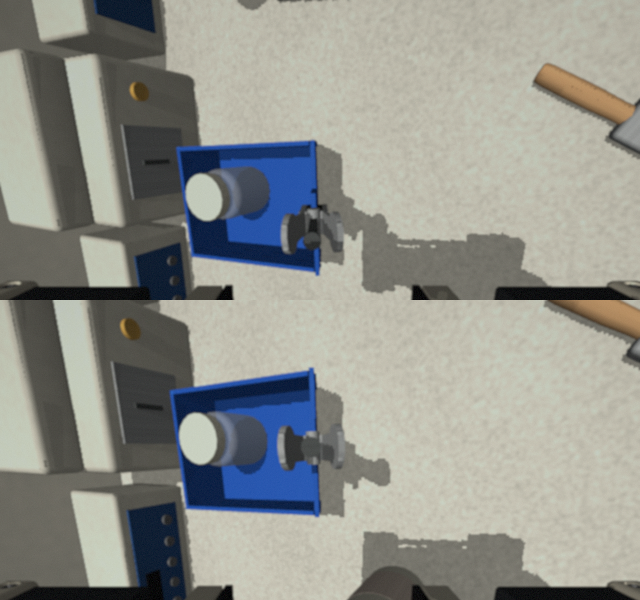

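View pics/Sv.png

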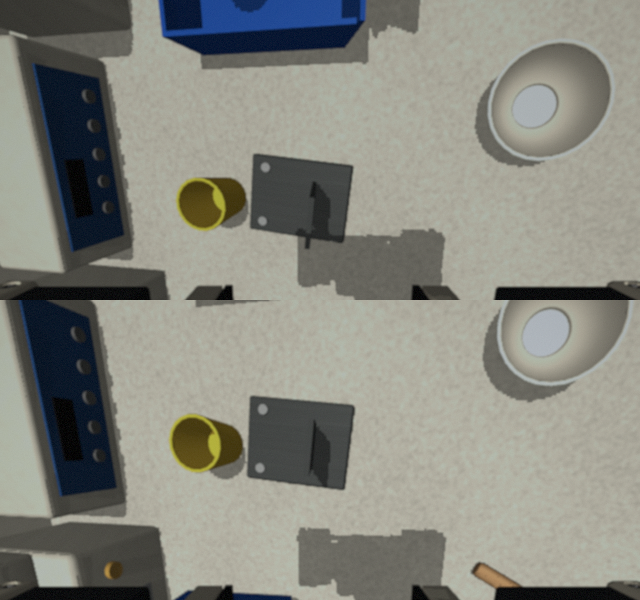

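View pics/Av.png

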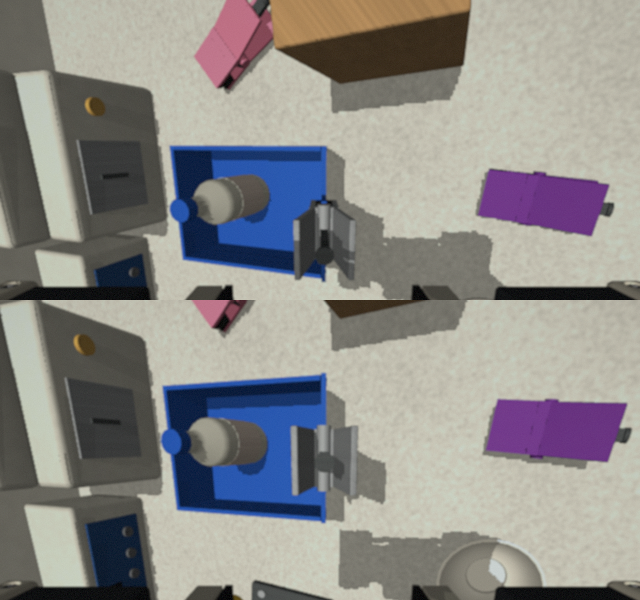

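Run:
```python
from h import *
k=5
for n,bx in dict(B=[(270,180),(265,60)],A=[(280,185),(278,65)],S=[(270,150),(270,90)]).items():
    t=[]
    for i,(x,y) in enumerate(bx):
        im=cv2.imread(f'pics/{n}{i}.png')[y:y+105,x:x+90 if n=='B' else x+90]
        im=cv2.convertScaleAbs(im,alpha=1.5)
        b=cv2.resize(im,None,fx=4.4,fy=4.4,interpolation=cv2.INTER_CUBIC)
        for g in range(0,90,10):
            cv2.putText(b,str(x+g),(int(g*4.4),8),0,0.3,(0,255,255),1); cv2.line(b,(int(g*4.4),10),(int(g*4.4),14),(0,255,255),1)
        for g in range(0,105,10):
            cv2.putText(b,str(y+g),(0,int(g*4.4)+3),0,0.3,(0,255,0),1)
        t.append(b)
    cv2.imwrite(f'pics/{n}z.png',np.hstack(t))
```

```text
(no output)
```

View pics/Bz.png

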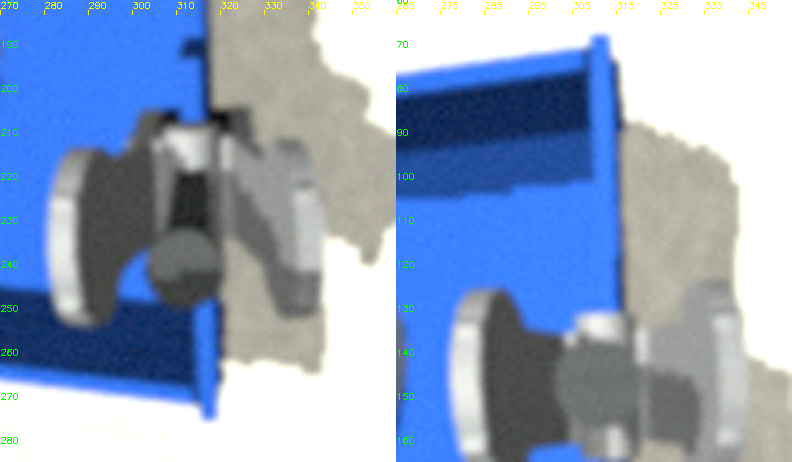

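View pics/Az.png

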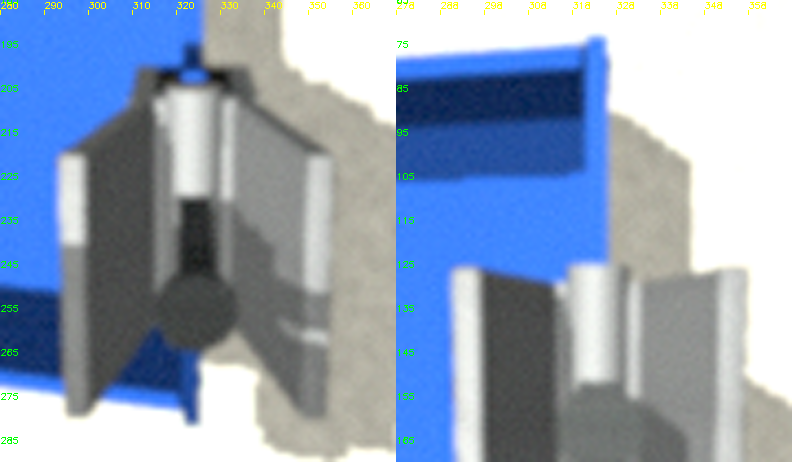

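View pics/Sz.png

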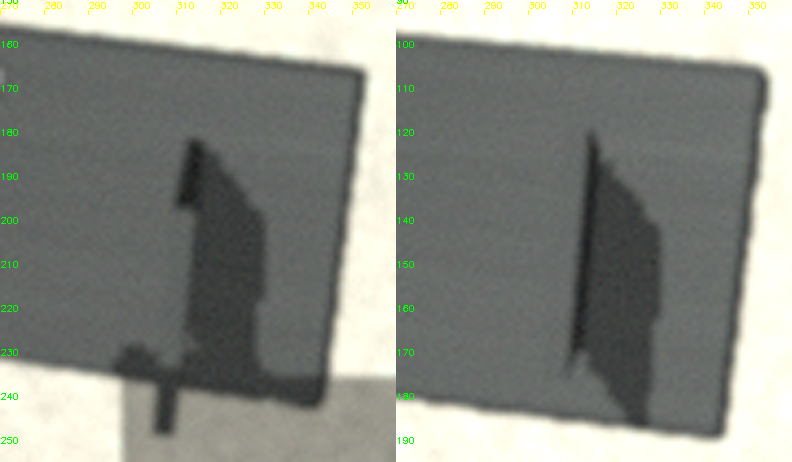

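```bash
cat > zz.py <<'E'
from h import *
def zoom(spec,out,w=90,h=105,k=4.4,al=1.5,clahe=False):
    t=[]
    for f,x,y in spec:
        im=cv2.imread(f'pics/{f}.png')[y:y+h,x:x+w]
        if clahe:
            g=cv2.cvtColor(im,cv2.COLOR_BGR2GRAY).astype(float); lo,hi=np.percentile(g,1),np.percentile(g,75); im=cv2.cvtColor(np.clip((g-lo)/(hi-lo)*255,0,255).astype(np.uint8),cv2.COLOR_GRAY2BGR)
        else: im=cv2.convertScaleAbs(im,alpha=al)
        b=cv2.resize(im,None,fx=k,fy=k,interpolation=cv2.INTER_CUBIC)
        for g in range(0,w,10):
            cv2.putText(b,str(x+g),(int(g*k),8),0,0.3,(0,0,255),1); cv2.line(b,(int(g*k),10),(int(g*k),16),(0,0,255),1)
        for g in range(0,h,10):
            cv2.putText(b,str(y+g),(0,int(g*k)+3),0,0.3,(0,140,0),1)
        t.append(b)
    cv2.imwrite(f'pics/{out}.png',np.hstack(t))
E
python3 - <<'E'
from zz import *
zoom([('S0',285,165),('S1',285,105)],'Sz2',w=50,h=85,k=7,clahe=True)
zoom([('B1',265,110),('A1',278,110)],'AB1z',w=90,h=100,k=4.4,al=1.2)
E
```

```text
(no output)
```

View pics/Sz2.png

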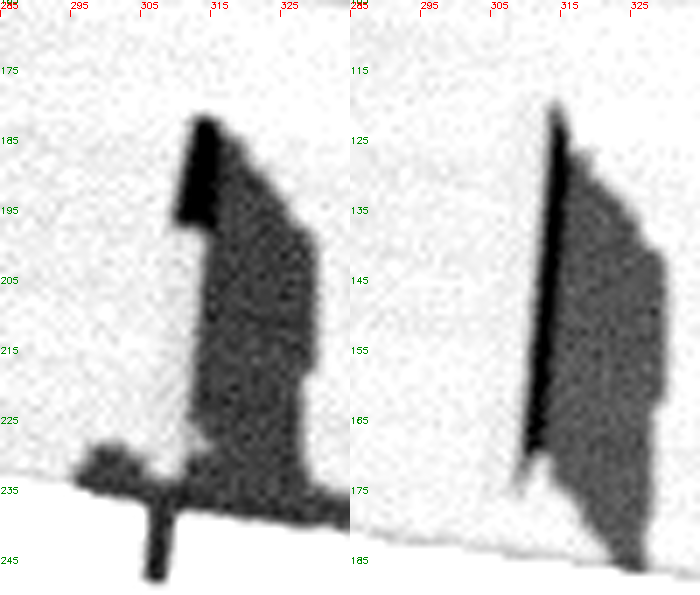

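View pics/AB1z.png

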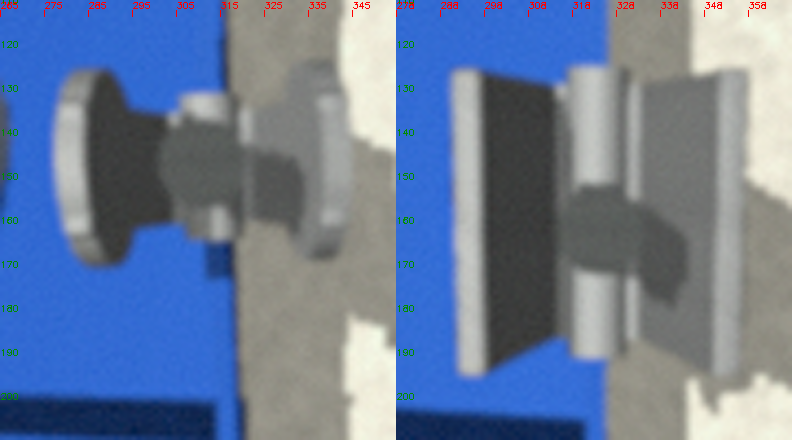

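Run:
```python
from h import *
from plant import bot
c=bot.get_calibration('wrist'); T={n:np.load(f'pics/{n}.npy') for n in ['A0','A1','B0','B1','S0','S1']}
D=np.deg2rad
for n,p0,p1,l in [('B',(311.8,240.9),(310.5,146.9),25),('A',(324.9,255.9),(325.5,161.7),20)]:
    p,e=tri([ray(c,*p0,T[n+'0']),ray(c,*p1,T[n+'1'])]); zt=130+78*np.cos(D(l))
    print(n,'post top',p.round(1),'res',np.round(e,1),'expect z',round(zt,1), 'planes',atz(c,*p0,zt,T[n+'0']).round(1),atz(c,*p1,zt,T[n+'1']).round(1))
a=atz(c,312.9,197.1,130,T['S0']);b=atz(c,307.3,248,130,T['S0']);print('S',a,b,np.linalg.norm(a-b),np.degrees(np.arctan2(-(b-a)[0],(b-a)[1])))
p,e=tri([ray(c,307.3,248,T['S0']),ray(c,285+(520)/7-50,175,T['S1'])]);print('S+y tri',p,e)
print('B -y',atz(c,314.1,193.2,130,T['B0']),'+y',atz(c,314.7,173,130,T['B1']))
# rim front edge corners for yaw: B
zr=None
```

```text
B post top [568.9 269.4 199.5] res [0.1 0.1] expect z 200.7 planes [568.2 269.  200.7] [568.3 269.4 200.7]
A post top [ 516.9 -258.5  203.2] res [0.3 0.3] expect z 203.3 planes [ 517.1 -258.5  203.3] [ 516.6 -258.5  203.3]
S [596.19048543 -34.57356718 130.        ] [602.0279946   14.57893494 130.        ] 49.4979290292333 -6.772906591523988
S+y tri [600.4435146   14.25753476 130.88311259] [np.float64(1.3151259374125965), np.float64(1.3151259374129363)]
B -y [600.87741237 243.48244666 130.        ] +y [599.84136996 293.2169846  130.        ]
```

Run:
```python
from h import *
from plant import bot
c=bot.get_calibration('wrist'); T={n:np.load(f'pics/{n}.npy') for n in ['A0','A1','B0','B1','S0','S1']}
def yaw(n,p,q,z):
    a=atz(c,*p,z,T[n]);b=atz(c,*q,z,T[n]); d=b-a; print(n,z,a.round(1),b.round(1),'len',np.linalg.norm(d).round(1),'mid',((a+b)/2).round(1),'yaw',np.degrees(np.arctan2(-d[0],d[1])).round(2))
yaw('B0',(316,142),(320,272),80);yaw('B1',(312,70),(318,214),80)
yaw('A0',(326,147),(325,281),80);yaw('A1',(323,75),(324,220),80)
k=4.4
f=lambda x,y,ox,oy:(ox+x/k,oy+y/k)
# A tails outer top edges, z approx 130+65cos20 -/+ 24.5 sin20
za=130+65*np.cos(.349); 
yaw('A0',f(60,155,280,185),f(65,415,280,185),za+8.4);yaw('A0',f(330,155,280,185),f(327,415,280,185),za-8.4)
yaw('A1',f(56,70,278,110),f(62,375,278,110),za+8.4);yaw('A1',f(351,70,278,110),f(344,375,278,110),za-8.4)
# B pin ends
zb=130+10*np.cos(.436)
yaw('B1',f(202,95,265,110),f(213,240,265,110),zb)
```

```text
B0 80 [622.9 196.5  80. ] [618.4 342.9  80. ] len 146.5 mid [620.7 269.7  80. ] yaw 1.78
B1 80 [626.7 195.3  80. ] [620.6 342.5  80. ] len 147.3 mid [623.6 268.9  80. ] yaw 2.39
A0 80 [ 559.8 -336.4   80. ] [ 560.3 -185.4   80. ] len 150.9 mid [ 560.  -260.9   80. ] yaw -0.21
A1 80 [ 562.8 -336.6   80. ] [ 561.6 -189.4   80. ] len 147.3 mid [ 562.2 -263.    80. ] yaw 0.49
A0 199.48148415923887 [ 544.  -283.1  199.5] [ 544.1 -234.6  199.5] len 48.6 mid [ 544.  -258.8  199.5] yaw -0.18
A0 182.68148415923886 [ 500.  -283.   182.7] [ 499.1 -234.4  182.7] len 48.6 mid [ 499.5 -258.7  182.7] yaw 0.97
A1 199.48148415923887 [ 544.2 -282.8  199.5] [ 544.5 -233.4  199.5] len 49.3 mid [ 544.4 -258.1  199.5] yaw -0.29
A1 182.68148415923886 [ 499.5 -282.8  182.7] [ 499.3 -233.4  182.7] len 49.4 mid [ 499.4 -258.1  182.7] yaw 0.25
B1 139.06448178533222 [598.9 256.8 139.1] [596.6 285.  139.1] len 28.3 mid [597.8 270.9 139.1] yaw 4.5
```

```bash
cat > act.py <<'E'
from look import *
SC={'A':(frame(D(0.2),D(20)),None),'B':(frame(D(2.0),D(25)),None),'S':(frame(D(-6.8),D(12)),np.array([599.1,-10,130.]))}
def st(tag,F=None,o=None):
    s=bot.read_state(); f=s['contact_force']
    loc='' if F is None else (F.T@(s['tcp_pos']-o)).round(2)
    fl='' if F is None else (F.T@f).round(1)
    ang='' 
    if F is not None: ang=np.degrees((R.from_quat(toolq(F,-1)).inv()*R.from_quat(s['eef_rot'])).magnitude()).round(2)
    print(tag,'t',round(s['t'],2),'loc',loc,'f',fl,'ang',ang,'w',round(s['width'],1))
    return s
def P(F,o,x,y,h): return list(np.asarray(o)+F@np.array([x,y,h]))
def q(F): return list(toolq(F,-1))
E
python3 - <<'E'
from act import *
F=SC['A'][0]; o=np.array([516.8,-258.5,203.3])-78*F[:,2]; np.save('oA.npy',o); print(o)
bot.move_gripper(88,40)
bot.line_to(P(F,o,0,0,105),200,ori=q(F)); st('above',F,o)
bot.line_to(P(F,o,0,0,23),100); st('at',F,o)
bot.move_gripper(0,40); st('grip',F,o)
im=bot.camera('wrist'); cv2.imwrite('pics/gA.png',im[:,:,::-1])
im=bot.camera('scene'); cv2.imwrite('pics/gAs.png',cv2.resize(im[130:290,160:400,::-1],None,fx=3,fy=3))
E
```

```text
[ 543.47740865 -258.4068779   130.00397558]
above t 8.39 loc [  0.    -0.27 105.24] f [ 0.2  0.3 -0.1] ang 0.06 w 87.8
at t 9.36 loc [ 5.300e-01 -2.000e-02  2.356e+01] f [ 0.1 -0.3  0.1] ang 0.06 w 87.9
grip t 10.36 loc [ 0.96 -0.33 23.96] f [-0.5 -0.   8.9] ang 0.11 w 25.2
```

View pics/gA.png

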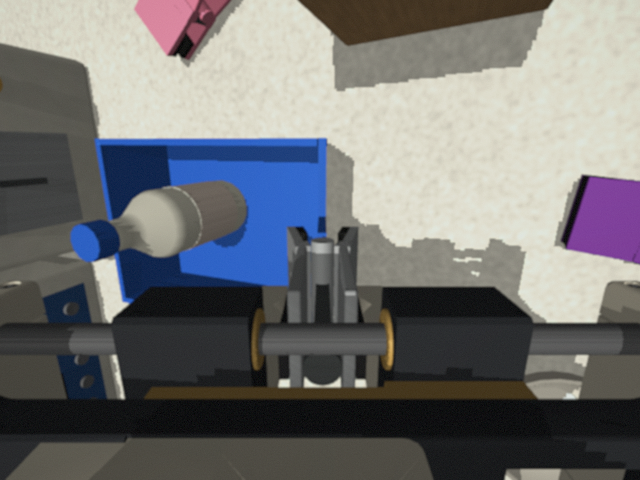

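View pics/gAs.png

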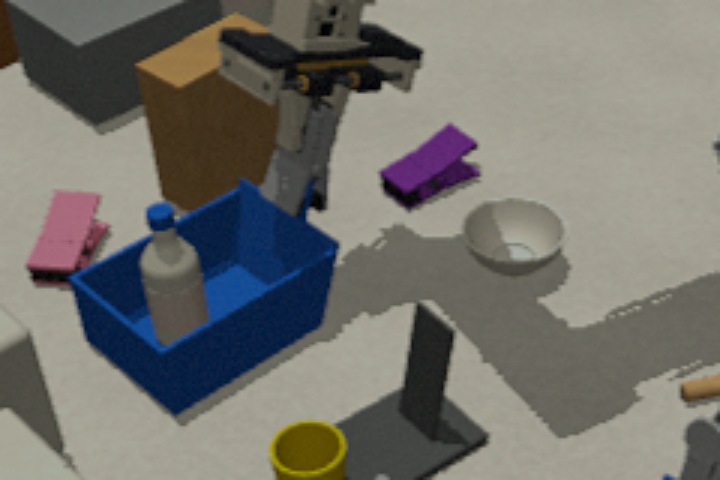

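Run:
```python
from act import *
F=SC['A'][0]; o=np.load('oA.npy')
bot.line_to(P(F,o,0,0,60),80); st('up1',F,o)
bot.line_to(P(F,o,0,0,125),200); st('up',F,o)
bot.line_to(P(F,o,0,70,140),200); bot.pause(0.1);st('sh',F,o)
T=wristT(bot); im=bot.camera('wrist'); cv2.imwrite('pics/Ae0.png',im[:,:,::-1]);np.save('pics/Ae0.npy',T)
bot.line_to(P(F,o,0,120,140),200); bot.pause(0.1);st('sh',F,o)
T=wristT(bot); im=bot.camera('wrist'); cv2.imwrite('pics/Ae1.png',im[:,:,::-1]);np.save('pics/Ae1.npy',T)
from zz import zoom
zoom([('Ae0',270,90),('Ae1',270,20)],'Aez',w=80,h=120,k=5,al=1.5)
```

```text
up1 t 11.07 loc [-0.22  0.1  59.97] f [-0.5 -0.1 -1.6] ang 0.02 w 25.5
up t 11.55 loc [-9.0000e-02  1.3000e-01  1.2503e+02] f [-0.7 -0.1 -1.7] ang 0.04 w 25.4
sh t 12.16 loc [ -0.49  69.92 139.04] f [-1.2 -1.4 -2.1] ang 0.1 w 25.2
sh t 12.71 loc [2.0000e-02 1.1951e+02 1.3977e+02] f [-0.5  0.4 -1.7] ang 0.04 w 25.3
```

View pics/Ae0.png

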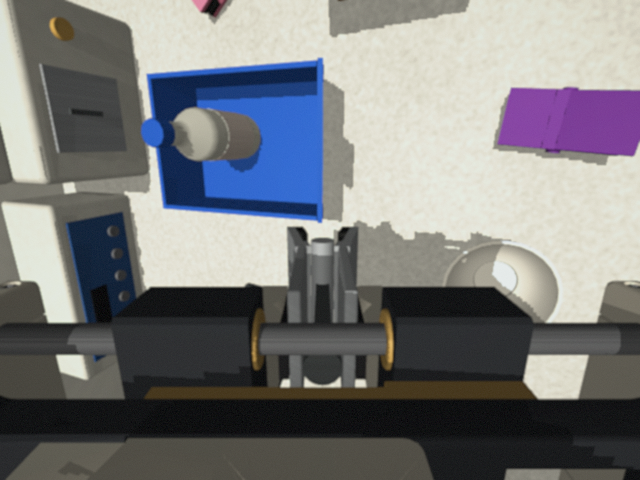

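View pics/Aez.png

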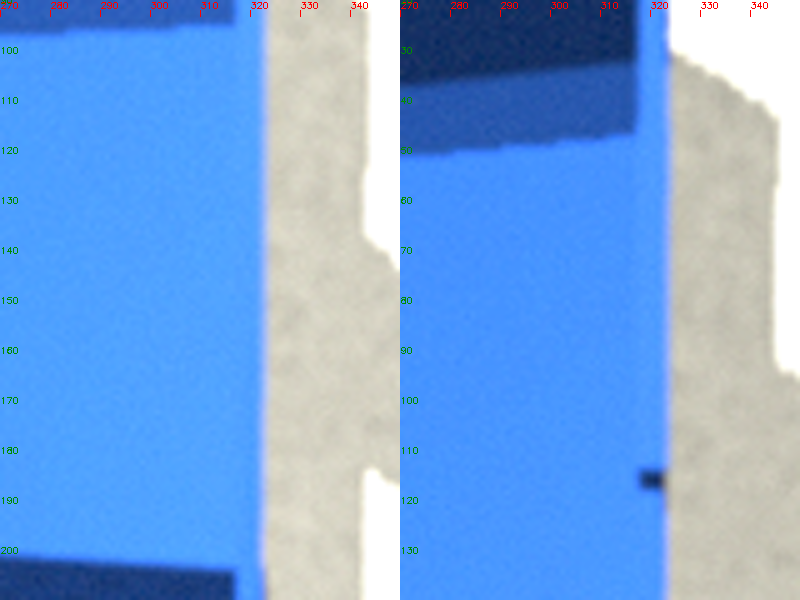

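Run:
```python
from h import *
from plant import bot
c=bot.get_calibration('wrist')
t=[]
for f,x,y in [('Ae0',290,100),('Ae1',290,30)]:
    im=cv2.imread(f'pics/{f}.png')[y:y+100,x:x+50].astype(float)
    im=cv2.GaussianBlur(im,(0,0),0.6)
    m=im[40:60,5:20].reshape(-1,3).mean(0)
    b=np.clip((im-m)*8+128,0,255).astype(np.uint8); t.append(cv2.resize(b,None,fx=6,fy=6,interpolation=cv2.INTER_CUBIC))
cv2.imwrite('pics/Aen.png',np.hstack(t))
T=np.load('pics/Ae1.npy'); print(atz(c,320.6,114,130,T), atz(c,320.6,118,130,T))
```

```text
[ 544.09895915 -237.27149847  130.        ] [ 544.09412457 -234.24976346  130.        ]
```

View pics/Aen.png

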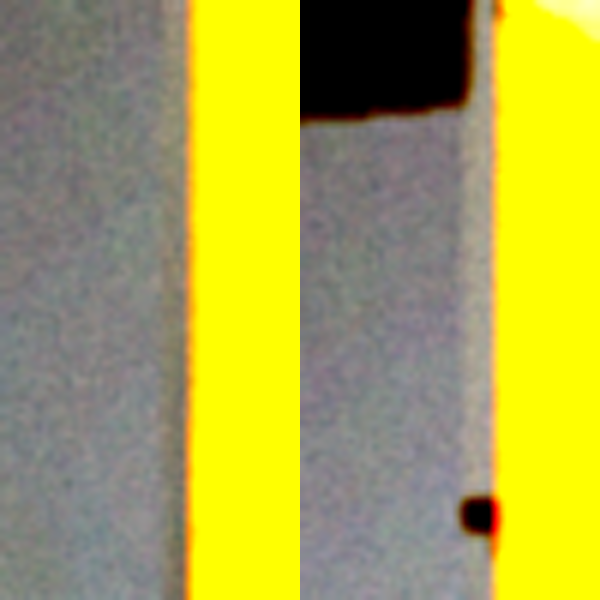

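Run:
```python
from act import *
c=bot.get_calibration('wrist')
print(atz(c,280+194/4.4,185+65/4.4,130,np.load('pics/A0.npy')))
F,o=SC['S']
bot.move_ptp(P(F,o,0,0,90),q(F)); st('above',F,o)
bot.line_to(P(F,o,0,0,30),120); s=st('d30',F,o)
im=bot.camera('scene'); cv2.imwrite('pics/pS.png',cv2.resize(im[150:310,220:420,::-1],None,fx=4,fy=3.7))
for h in (26,24.5,23.5,22.8,22.2,21.6):
    bot.line_to(P(F,o,0,0,h),30); bot.pause(0.05); s=st(h,F,o)
    if (F.T@s['contact_force'])[2]>6: break
im=bot.camera('top'); cv2.imwrite('pics/pSt.png',cv2.resize(im[180:270,280:380,::-1],None,fx=6,fy=6))
```

```text
[ 543.95044936 -288.87348388  130.        ]
above t 13.45 loc [-2.0e-02  9.0e-02  8.9e+01] f [-0.3  0.1 -1.5] ang 0.11 w 25.2
d30 t 14.1 loc [ 0.51 -0.44 30.81] f [-0.6 -0.2 -0.1] ang 0.07 w 25.2
26 t 14.48 loc [ 0.08  0.09 26.2 ] f [ 0.3  0.2 -1.3] ang 0.02 w 25.5
24.5 t 14.78 loc [-2.000e-02  5.000e-02  2.445e+01] f [-0.4  0.8 -1.1] ang 0.01 w 25.3
23.5 t 15.08 loc [ 2.100e-01 -1.000e-02  2.423e+01] f [-3.  -0.1  5.9] ang 0.04 w 25.3
22.8 t 15.38 loc [ 0.21 -0.04 24.18] f [-5.1 -0.2 13.2] ang 0.05 w 25.4
```

View pics/pS.png

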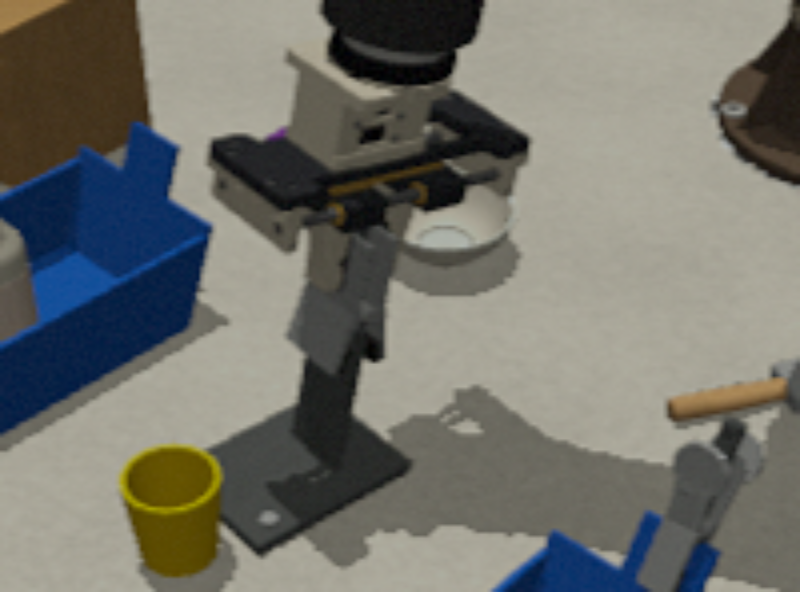

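Run:
```python
from act import *
F,o=SC['S']
bot.move_gripper(88,40); st('open',F,o)
bot.line_to(P(F,o,0,0,120),200)
bot.line_to(P(F,o,0,50,150),200); bot.pause(.1); st('up',F,o)
T=wristT(bot); im=bot.camera('wrist'); cv2.imwrite('pics/Sc0.png',im[:,:,::-1]);np.save('pics/Sc0.npy',T)
FB=SC['B'][0]; oB=np.array([568.4,269.2,200.6])-78*FB[:,2]; np.save('oB.npy',oB); print(oB)
bot.move_ptp(P(FB,oB,0,0,110),q(FB)); st('B',FB,oB)
im=bot.camera('scene'); cv2.imwrite('pics/Scs.png',cv2.resize(im[150:310,220:420,::-1],None,fx=4,fy=3.7))
from zz import zoom
zoom([('Sc0',250,70)],'Scz',w=130,h=120,k=5,al=1.5)
```

```text
open t 16.57 loc [ 2.000e-02 -0.000e+00  2.281e+01] f [-0.1  0.9 -0.3] ang 0.0 w 87.8
up t 17.74 loc [ -0.83  49.6  148.75] f [ 0.5  0.2 -0.5] ang 0.14 w 87.4
[601.3441435  270.35043484 129.90799261]
B t 18.71 loc [-1.000e-02 -4.400e-01  1.099e+02] f [ 0.  -0.   0.6] ang 0.04 w 87.7
```

View pics/Scz.png

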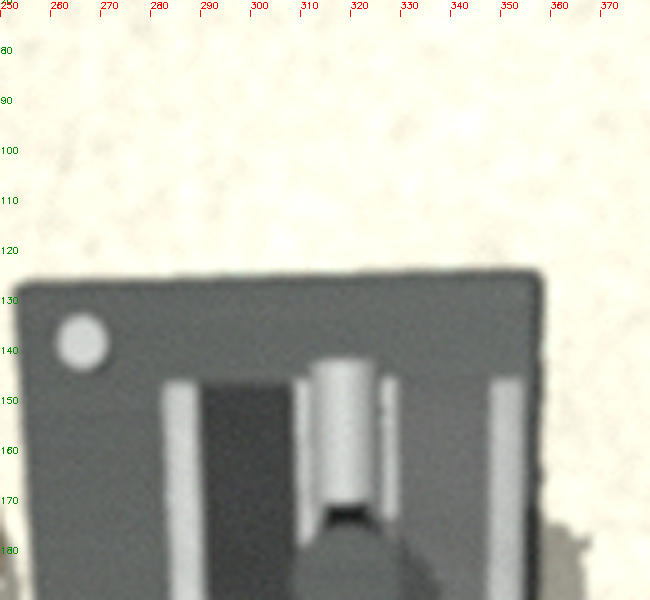

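View pics/Scs.png

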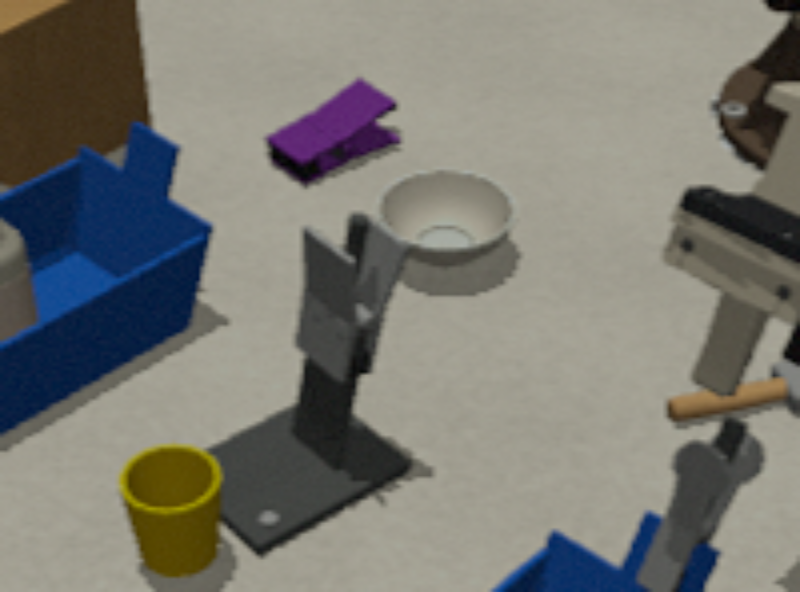

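Run:
```python
from act import *
F=SC['B'][0]; o=np.load('oB.npy')
bot.line_to(P(F,o,0,0,23),110); st('at',F,o)
bot.move_gripper(0,40); st('grip',F,o)
bot.line_to(P(F,o,0,0,60),80); st('up1',F,o)
bot.line_to(P(F,o,0,0,130),200); st('up',F,o)
T=wristT(bot); im=bot.camera('wrist'); cv2.imwrite('pics/Be0.png',im[:,:,::-1]);np.save('pics/Be0.npy',T)
bot.line_to(P(F,o,0,-45,130),200); bot.pause(.1); st('up',F,o)
T=wristT(bot); im=bot.camera('wrist'); cv2.imwrite('pics/Be1.png',im[:,:,::-1]);np.save('pics/Be1.npy',T)
cv2.imwrite('pics/Be.png',np.vstack([cv2.imread(f'pics/Be{i}.png')[:300] for i in (0,1)]))
```

```text
at t 19.7 loc [ 0.45 -0.21 23.21] f [-0.3  0.4 -0.4] ang 0.04 w 87.6
grip t 20.71 loc [ 0.95  0.62 23.98] f [-0.8 -1.1  9.3] ang 0.12 w 25.4
up1 t 21.32 loc [-3.100e-01  1.000e-02  5.972e+01] f [-0.1 -0.  -0.6] ang 0.02 w 25.3
up t 21.82 loc [-1.9000e-01 -1.0000e-02  1.2992e+02] f [-1.2  0.1 -0.8] ang 0.02 w 25.7
up t 22.34 loc [ -0.15 -45.27 129.28] f [-1.1  0.7  0.3] ang 0.07 w 25.3
```

View pics/Be.png

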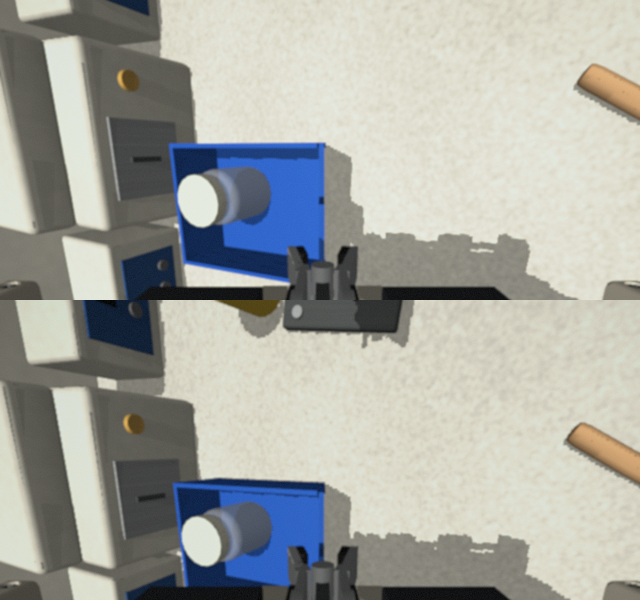

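```bash
cat >> act.py <<'E'
SC['A']=(SC['A'][0],np.array([543.9,-262.2,130.]))
SC['B']=(SC['B'][0],np.array([600.5,268.5,130.]))
def seat(n,off=24.2):
    F,o=SC[n]
    bot.line_to(P(F,o,0,0,off+5),120); bot.pause(.05); st('near',F,o)
    h=off+3
    while h>off-4:
        bot.line_to(P(F,o,0,0,h),40); bot.pause(.05); s=bot.read_state(); fz=(F.T@s['contact_force'])[2]
        if fz>8: break
        h-=1
    st(f'seat {h}',F,o)
E
python3 - <<'E'
from act import *
F,o=SC['A']
p=bot.read_state()['tcp_pos']
bot.line_to([p[0]-40,p[1]-60,340],300)
bot.line_to([480,0,340],350); st('mid')
bot.move_ptp(P(F,o,0,0,90),q(F)); bot.pause(.05); st('above',F,o)
seat('A')
T=wristT(bot); im=bot.camera('wrist'); cv2.imwrite('pics/pA.png',im[:,:,::-1])
im=bot.camera('scene'); cv2.imwrite('pics/pAs.png',cv2.resize(im[130:290,160:400,::-1],None,fx=3,fy=3))
E
```

```text
mid t 23.56 loc  f  ang  w 25.2
above t 24.73 loc [ 0.76  1.15 90.23] f [-1.   0.7 -0.4] ang 0.11 w 25.1
near t 25.44 loc [ 0.83  0.13 30.01] f [-0.9  0.9 -1.5] ang 0.09 w 25.3
seat 22.2 t 27.24 loc [ 0.16 -0.1  23.7 ] f [-4.6  3.8 15.8] ang 0.05 w 25.7
```

View pics/pAs.png

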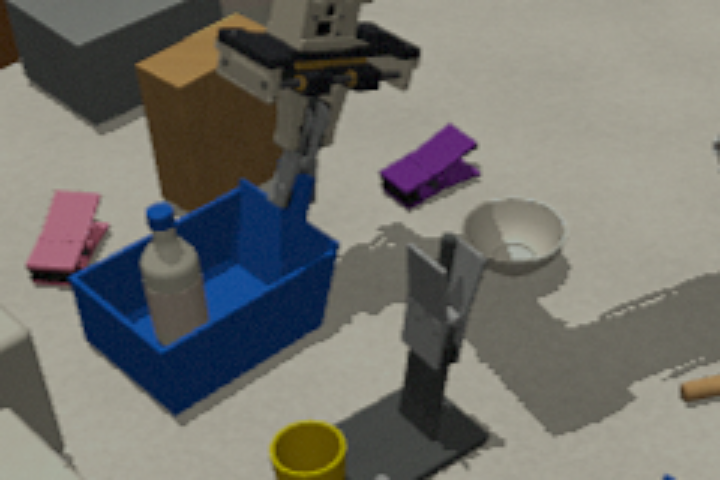

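View pics/pA.png

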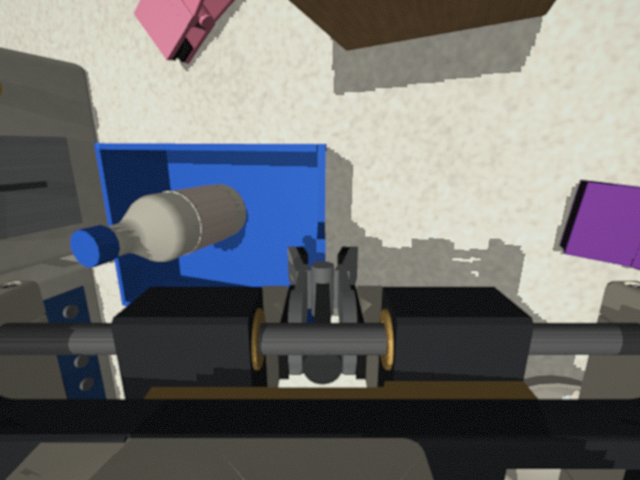

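```bash
cat >> act.py <<'E'
def press(n,fmax=13,hmin=74,retreat=110):
    F,o=SC[n]
    bot.move_gripper(88,40); st('open',F,o)
    bot.line_to(P(F,o,0,0,100),200)
    bot.move_gripper(0,20); st('closed',F,o)
    bot.line_to(P(F,o,0,0,84),80); st('84',F,o)
    h=82.5
    while h>=hmin:
        bot.line_to(P(F,o,0,0,h),30); bot.pause(.05); s=bot.read_state(); fz=(F.T@s['contact_force'])[2]
        print(round(h,2),(F.T@(s['tcp_pos']-o)).round(2),round(fz,1))
        if fz>fmax: break
        h-=0.5 if fz>4 else 1.0
    bot.pause(.2); st('pressed',F,o)
    bot.line_to(P(F,o,0,0,retreat),150); st('off',F,o)
E
python3 - <<'E'
from act import *
press('A')
F,o=SC['A']
bot.line_to(P(F,o,0,30,130),150); bot.pause(.1)
T=wristT(bot); im=bot.camera('wrist'); cv2.imwrite('pics/Af.png',im[:,:,::-1]);np.save('pics/Af.npy',T)
im=bot.camera('scene'); cv2.imwrite('pics/Afs.png',cv2.resize(im[130:290,160:400,::-1],None,fx=3,fy=3))
E
```

```text
open t 28.48 loc [ 3.000e-02 -2.000e-02  2.223e+01] f [ 0.3 -0.7  0.1] ang 0.01 w 87.6
closed t 30.44 loc [ 1.0000e-02 -0.0000e+00  1.0001e+02] f [-0.2  0.3  0.6] ang 0.0 w 0.5
84 t 30.79 loc [-0.49  0.1  83.43] f [-0.5 -0.   0. ] ang 0.09 w 0.2
82.5 [ 1.600e-01 -2.000e-02  8.273e+01] -0.4
81.5 [ 0.   -0.   81.56] 0.0
80.5 [-4.000e-02  1.000e-02  8.045e+01] -0.3
79.5 [ 6.000e-02 -0.000e+00  7.948e+01] 0.2
78.5 [ 1.200e-01 -7.000e-02  7.859e+01] 1.6
77.5 [ 0.3  -0.17 77.87] 5.4
77.0 [ 0.46 -0.26 77.81] 9.6
76.5 [ 0.6  -0.43 77.76] 13.7
pressed t 33.39 loc [ 0.63 -0.41 77.78] f [-2.7  1.5 14.6] ang 0.1 w 0.6
off t 33.77 loc [1.2000e-01 1.0000e-01 1.1019e+02] f [-0.3 -0.5 -0.2] ang 0.06 w 0.5
```

View pics/Af.png

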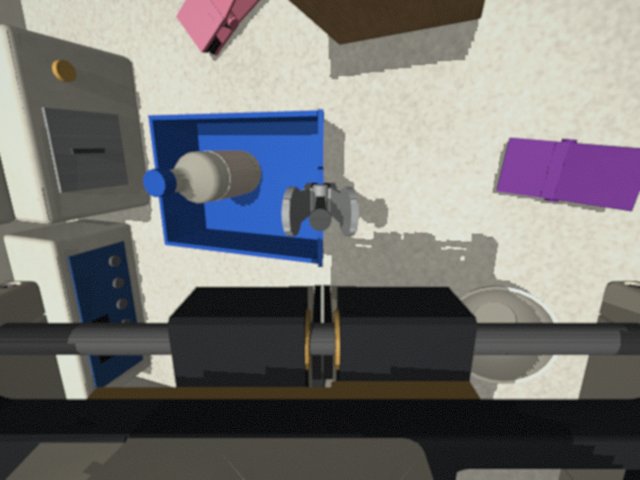

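View pics/Afs.png

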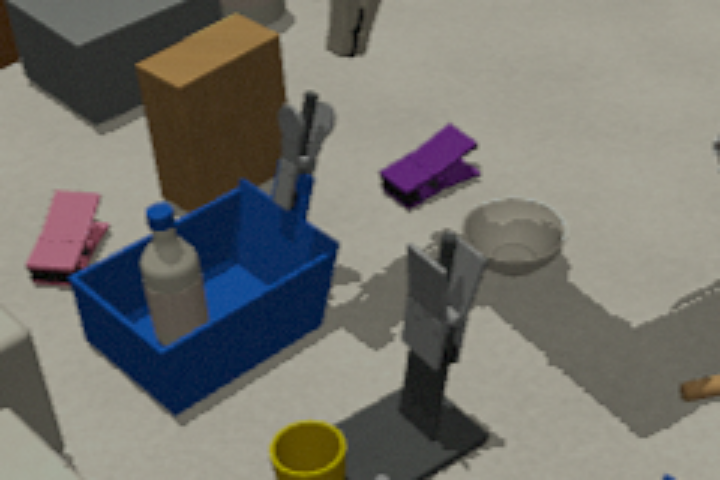

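Run:
```python
from act import *
F,o=SC['S']
bot.line_to(P(*SC['A'],0,60,200),250)
bot.move_gripper(88,40)
bot.move_ptp(P(F,o,0,0,110),q(F)); bot.pause(.05); st('above',F,o)
T=wristT(bot); im=bot.camera('wrist'); cv2.imwrite('pics/Sg.png',im[:,:,::-1])
bot.line_to(P(F,o,0,0,24.5),110); st('at',F,o)
bot.move_gripper(0,40); st('grip',F,o)
bot.line_to(P(F,o,0,0,62),80); st('up1',F,o)
bot.line_to(P(F,o,0,0,120),200); st('up',F,o)
im=bot.camera('scene'); cv2.imwrite('pics/Sgs.png',cv2.resize(im[150:310,220:420,::-1],None,fx=4,fy=3.7))
T=wristT(bot); im=bot.camera('wrist'); cv2.imwrite('pics/Sg2.png',im[:,:,::-1])
```

```text
above t 37.24 loc [ 5.0000e-02 -5.7000e-01  1.1046e+02] f [ 0.1 -1.3  0.2] ang 0.04 w 87.8
at t 38.22 loc [ 0.52  0.04 25.12] f [-0.1  0.2  0.8] ang 0.06 w 87.3
grip t 39.23 loc [ 0.82  0.1  25.55] f [-1.  -0.3  8. ] ang 0.1 w 25.1
up1 t 39.84 loc [-0.34  0.   61.74] f [-0.8  0.6 -1.6] ang 0.02 w 25.6
up t 40.28 loc [-1.7000e-01  8.0000e-02  1.1996e+02] f [-0.3 -0.3 -2.7] ang 0.03 w 25.1
```

View pics/Sgs.png

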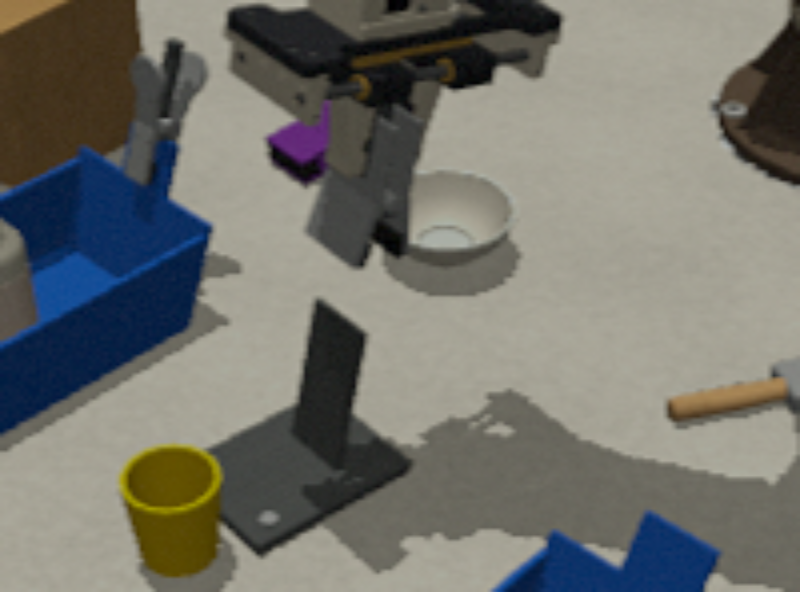

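View pics/Sg2.png

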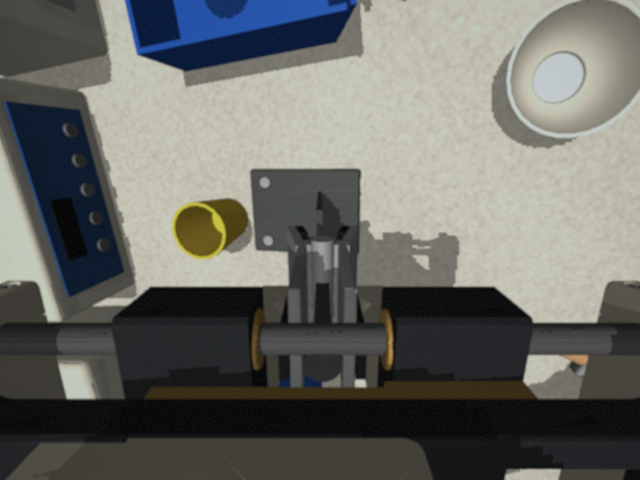

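Clip held squarely; seat on B, using the tab position measured (600.5, 268.5).

Run:
```python
from act import *
F,o=SC['B']
bot.move_ptp(P(F,o,0,0,95),q(F)); bot.pause(.05); st('above',F,o)
seat('B',25.0)
im=bot.camera('scene'); cv2.imwrite('pics/pBs.png',cv2.resize(im[240:410,290:490,::-1],None,fx=4,fy=3.5))
T=wristT(bot); im=bot.camera('wrist'); cv2.imwrite('pics/pB.png',im[:,:,::-1])
```

```text
above t 41.5 loc [ 0.2  -0.85 94.76] f [-0.4  0.9 -0.8] ang 0.08 w 25.2
near t 42.24 loc [ 0.73 -0.13 30.57] f [-0.7 -0.3 -0.6] ang 0.07 w 25.2
seat 24.0 t 43.74 loc [ 0.26  0.05 25.12] f [-7.8 -1.2 17.8] ang 0.08 w 25.0
```

View pics/pBs.png

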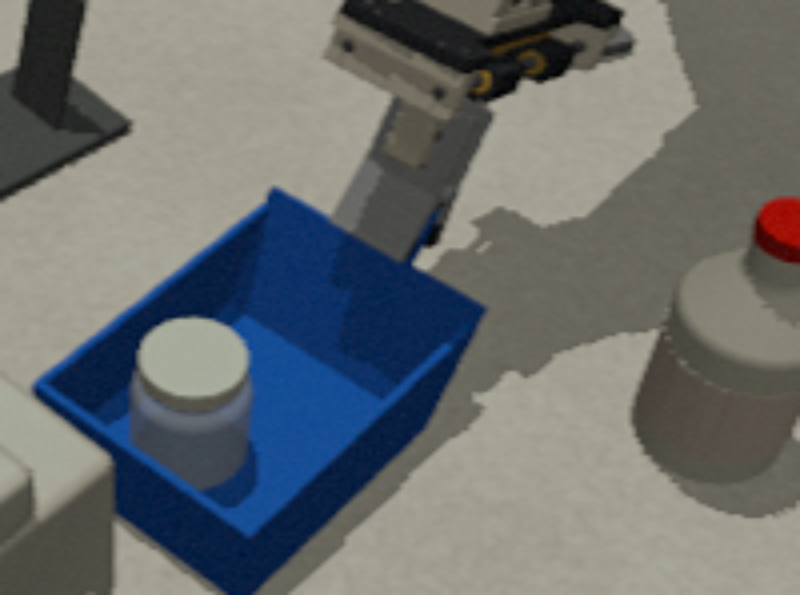

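View pics/pB.png

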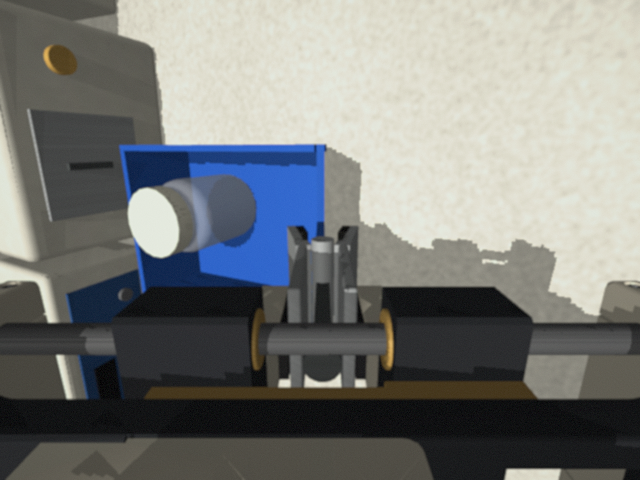

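Run:
```python
from act import *
press('B')
F,o=SC['B']
bot.line_to(P(F,o,0,0,170),150); bot.pause(.1)
T=wristT(bot); im=bot.camera('wrist'); cv2.imwrite('pics/Bf0.png',im[:,:,::-1]);np.save('pics/Bf0.npy',T)
bot.line_to(P(F,o,0,60,170),200); bot.pause(.1)
T=wristT(bot); im=bot.camera('wrist'); cv2.imwrite('pics/Bf1.png',im[:,:,::-1]);np.save('pics/Bf1.npy',T); st('end')
from zz import zoom
zoom([('Bf0',270,180),('Bf1',265,90)],'Bfz',w=90,h=115,k=4.4,al=1.3)
```

```text
open t 44.98 loc [0.000e+00 2.000e-02 2.401e+01] f [ 0.3 -0.3 -0.9] ang 0.0 w 87.7
closed t 46.93 loc [-1.000e-02 -2.000e-02  9.999e+01] f [ 0.   0.2 -0.1] ang 0.0 w 0.4
84 t 47.28 loc [-0.33 -0.5  83.5 ] f [-0.2  0.7  0.5] ang 0.09 w 0.6
82.5 [ 0.14  0.11 82.74] -0.3
81.5 [1.000e-02 1.000e-02 8.155e+01] -0.1
80.5 [-5.000e-02 -5.000e-02  8.044e+01] 0.0
79.5 [-2.000e-02 -5.000e-02  7.944e+01] -1.1
78.5 [ 0.09  0.11 78.56] 0.9
77.5 [ 0.17  0.1  77.65] 4.0
76.5 [ 1.05  0.27 77.54] 10.6
76.0 [ 1.31  0.37 77.49] 15.1
pressed t 49.88 loc [ 1.3   0.29 77.49] f [-0.7 -2.1 14.7] ang 0.15 w 0.7
off t 50.26 loc [2.0000e-02 3.1000e-01 1.1028e+02] f [-0.5 -0.9  0.1] ang 0.06 w 0.2
end t 51.56 loc  f  ang  w 0.3
```

View pics/Bfz.png

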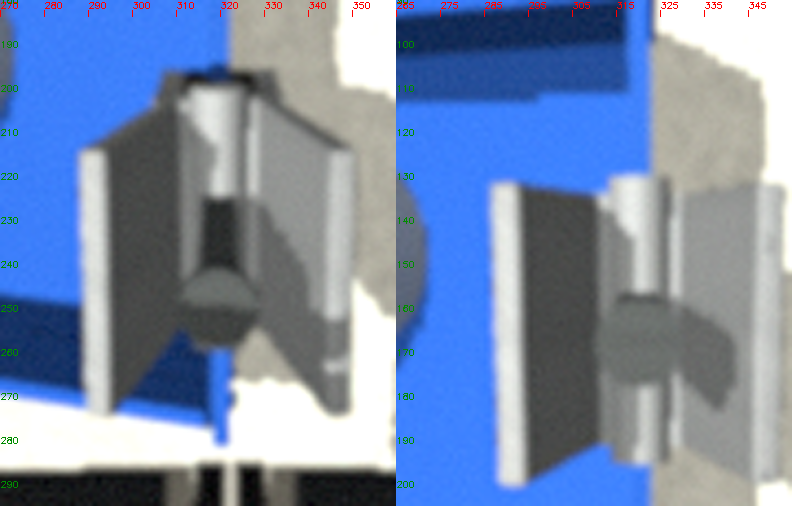

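Run:
```python
from act import *
c=bot.get_calibration('wrist')
F,o=SC['B']
p,e=tri([ray(c,319.8,250.2,np.load('pics/Bf0.npy')),ray(c,319.8,167.3,np.load('pics/Bf1.npy'))])
print('B post local',(F.T@(p-o)).round(2),np.round(e,2))
FA,oA=SC['A']; zt=130+78*np.cos(D(20))
print('A post local (single view)',(FA.T@(atz(c,320,219,zt,np.load('pics/Af.npy'))-oA)).round(2))
# retreat up and view A again and the whole
s=bot.read_state()['tcp_pos']; bot.line_to([s[0]-60,s[1]-60,360],300)
bot.move_ptp(P(FA,oA,0,60,170),q(FA)); bot.pause(.15)
T=wristT(bot); im=bot.camera('wrist'); cv2.imwrite('pics/Ag0.png',im[:,:,::-1]);np.save('pics/Ag0.npy',T)
bot.line_to(P(FA,oA,0,0,170),200); bot.pause(.15)
T=wristT(bot); im=bot.camera('wrist'); cv2.imwrite('pics/Ag1.png',im[:,:,::-1]);np.save('pics/Ag1.npy',T);st('end')
from zz import zoom
zoom([('Ag0',270,100),('Ag1',275,180)],'Agz',w=90,h=115,k=4.4,al=1.3)
bot.line_to([420,-230,400],250)
im=bot.camera('scene'); cv2.imwrite('pics/end.png',im[:,:,::-1]);st('end')
```

```text
B post local [ 4.600e-01 -1.000e-02  7.852e+01] [0.2 0.2]
A post local (single view) [ 0.4  -0.93 77.85]
end t 54.67 loc  f  ang  w 0.3
end t 55.4 loc  f  ang  w 0.6
```

View pics/Agz.png

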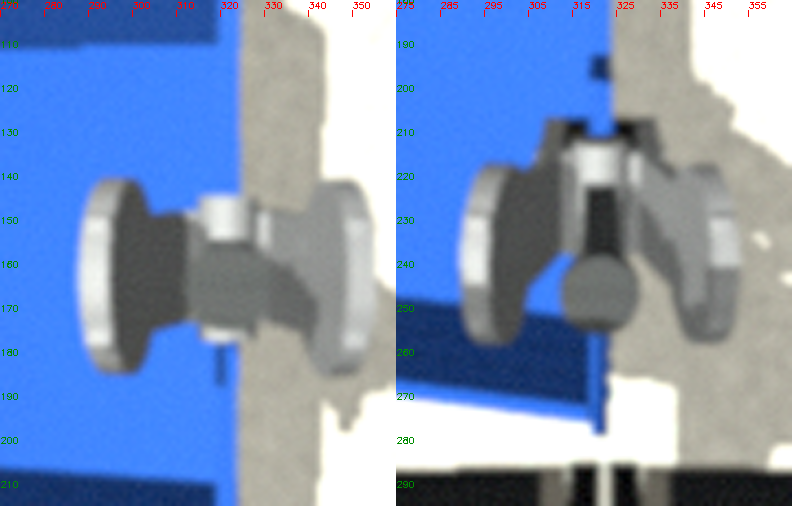

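View pics/end.png

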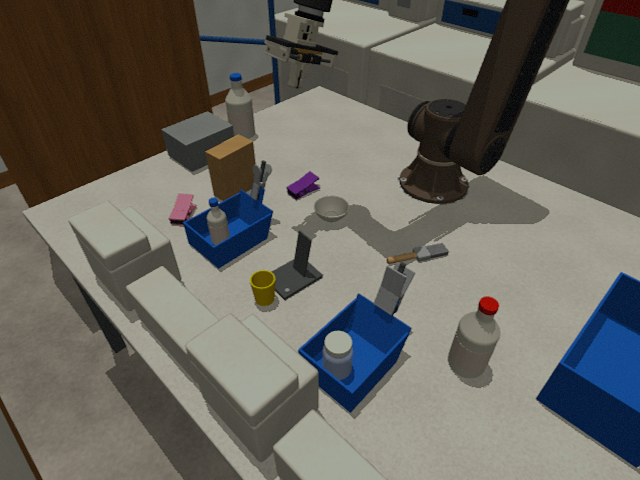

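Run:
```python
from act import *
c=bot.get_calibration('wrist'); F,o=SC['A']
p,e=tri([ray(c,321.8,163.9,np.load('pics/Ag0.npy')),ray(c,321.4,246.8,np.load('pics/Ag1.npy'))])
l=F.T@(p-o); print('A post local',l.round(2),np.round(e,2))
if abs(l[0])<4 and abs(l[1])<8 and abs(l[2]-78)<2: bot.close_job(); print('handed in')
```

```text
A post local [ 0.13 -1.1  79.58] [0.04 0.04]
the job is handed in; nothing more can be done
handed in
```

The clips are swapped: the broad clip is on bin B's tab and the narrow clip is on bin A's. I handed the job in at about 55.5 s of the 72 s allowed. The broad clip waited on the stand in between, and both clips were pressed home with about 15 N on their posts.

**Last checks:** under that press, the post tops stopped at these heights above the tabs' top edges, against a nominal 78 mm:

| Clip | Height under the press | Height by camera, after letting go | Sideways | Off the plate's plane |
|---|---|---|---|---|
| Narrow, on A | 77.8 mm | 79.6 mm | −1.1 mm | 0.1 mm |
| Broad, on B | 77.5 mm | 78.5 mm | 0.0 mm | 0.5 mm |

**Disagreement:** for the narrow clip the camera height is 1.8 mm above the press height, close to the 2 mm limit. I trusted the press contact, because the camera calibration is only good to about 2 mm.

**Not measured:** I judged the clips' final angle and shut jaws only by eye in the pictures, where both looked right. In the last scene picture the other objects look unmoved and the arm is clear of everything.

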